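# Line up cooling fans by size on the test strip

## Task

Set the four black cooling fans out on the fan test strip in order of size, one to each white pad: the smallest on the pad next to the grey control box, then each next larger one along the row, the largest at the far end. Each fan should lie flat, hub side up, centred on its pad and square with it.

Things in the scene. Friction and masses are not known exactly. Their poses are not given: they have to be found in the camera images.
- fan_30: Loose black square cooling fan, 30 x 30 mm across and 15 mm thick, solid flat sides to grip (the whole outline collides as one block), lying flat with its hub and blades showing on top. Origin: centre of its underside; z up, x and y square to its sides.
- fan_40: Loose black square cooling fan, 40 x 40 mm across and 20 mm thick, solid flat sides to grip (the whole outline collides as one block), lying flat with its hub and blades showing on top. Origin: centre of its underside; z up, x and y square to its sides.
- fan_50: Loose black square cooling fan, 50 x 50 mm across and 20 mm thick, solid flat sides to grip (the whole outline collides as one block), lying flat with its hub and blades showing on top. Origin: centre of its underside; z up, x and y square to its sides.
- fan_60: Loose black square cooling fan, 60 x 60 mm across and 25 mm thick, solid flat sides to grip (the whole outline collides as one block), lying flat with its hub and blades showing on top. Origin: centre of its underside; z up, x and y square to its sides.
- pad_0: White flat test pad, 66 mm square and 4 mm thick, fixed on a 6 mm thick, 70 mm wide dark steel strip; one of four alike in a straight row along the strip, about 82 mm apart, numbered 0 of 0 to 3 along the row. Origin: centre of its underside, 4 mm below the surface the fan lies on; z up, y along the row towards pad 0, x across the row.
- pad_1: White flat test pad, 66 mm square and 4 mm thick, fixed on a 6 mm thick, 70 mm wide dark steel strip; one of four alike in a straight row along the strip, about 82 mm apart, numbered 1 of 0 to 3 along the row. Origin: centre of its underside, 4 mm below the surface the fan lies on; z up, y along the row towards pad 0, x across the row.
- pad_2: White flat test pad, 66 mm square and 4 mm thick, fixed on a 6 mm thick, 70 mm wide dark steel strip; one of four alike in a straight row along the strip, about 82 mm apart, numbered 2 of 0 to 3 along the row. Origin: centre of its underside, 4 mm below the surface the fan lies on; z up, y along the row towards pad 0, x across the row.
- pad_3: White flat test pad, 66 mm square and 4 mm thick, fixed on a 6 mm thick, 70 mm wide dark steel strip; one of four alike in a straight row along the strip, about 82 mm apart, numbered 3 of 0 to 3 along the row. Origin: centre of its underside, 4 mm below the surface the fan lies on; z up, y along the row towards pad 0, x across the row.
- control_box: Fixed grey control box, 56 mm across the strip, 48 mm along it and 40 mm tall, with a 10 mm tall knob and a red switch on top. It stands on the strip beyond one end of the pad row, either end, its centre about 82 mm from that end pad's. A low yellow block (50 x 30 x 12 mm) stands at the other end. Origin: centre of its underside.
There are look-alikes about, which are no part of the job. What is shaped like the fan_40 but green is not meant.

How it is judged:
By the outcome, as a careful person would: the job done as asked, in the order asked, and still so for the second after the job is handed in, with the robot touching nothing.
It also fails if it takes over 90 s, if anything falls off the work surface, if the arm or the gripper's body presses on something with over 40 N, if the wrist force passes 120 N, or if a joint passes its speed limit or range.

## Robot

A 6-joint arm with a two-finger parallel gripper is mounted at the origin on the work surface. World frame = base frame: x ahead of the robot, y to its left, z up, the work surface at z = 0. Lengths are in m, angles in degrees, forces in N, time in s.
With the tool pointing down it reaches from about 0.325 to 0.775 m from the base axis. Payload 5.5 kg.
Tool frame: the origin (TCP) lies midway between the tips of the shut fingers; the grasp point (between the pads) lies bot.grip_depth behind it (bot.grip_depth is the distance from the TCP to the grasp point, in m); z points along the fingers, y is the line along which they close (so a half turn about z gives the same grasp; the last joint's range is limited). The gripper opens to 85 mm and grips with 20 to 120 N. Pads are 22 mm wide; open, the fingers measure 114 mm over their backs; the gripper's body (76 mm by 85 mm) begins 54 mm behind the grasp point. The pads swing forward as they close: fully open they stand 13 mm farther back than shut.
Start: joints at [-69.311, 5.22, 70.514, -0, 104.267, -3.249], TCP at [0.243, -0.548, 0.231] pointing down, gripper open.
Joint ranges: [-164.24, 164.24], [-49.07, 125.15], [9.68, 141.18], [-86.29, 266.29], [3.28, 154.24], [-151.56, 151.56]. Speed limits (degrees/s): [147.25, 147.25, 172.46, 180, 180, 180].

## Interface

Orientations are given as a 3x3 rotation matrix whose columns are the frame's x, y, z axes.
In Python, from rig import bot gives the robot as it stands. The module is installed in compiled form; this text tells all that it offers.
- The arm moves only by the shell command python3 -m crank 'ROWS' [OPENING] [FORCE]. ROWS is JSON, a list of rows, each an object of numbers: "tx", "ty", "tz": the shift along the tool's x, y, z each as a share of 0.25 m, from -1 to 1; "twist": the turn about the tool's z as a share of 180 degrees, from -1 to 1. A call has 1 to 8 rows; each row is the pose to reach, as a shift and turn from the pose commanded when the call began, along the tool's axes at that moment, turning the shorter way round; what a row does not reach only later rows make up. A row lasts 1/8 s, in which the tool goes at most 62.5 mm and 10.7 degrees, less where a joint would pass 70% of its speed; a pose out of reach is approached as far as the arm can. A call with a number of a shift or a turn outside -1 to 1 is refused whole. A call with a gripper value outside its range is refused whole. OPENING is the finger opening in mm, from 0 to 85.4, set as the call begins (- or left out, the last holds). The fingers move at their own pace and stop on an object; FORCE is the grip in N (left out, the last holds). Time passes only in rows, so rows that repeat a pose let the fingers close. It gives the time, the measured TCP pose, the force, the opening and the grip force at its end, in the units of the state.
- bot.state(): the state, without advancing time (a new reading comes with each control period).
- bot.capture(name): name is "scene" or "top" or "wrist"; returns the picture (480x640x3 uint8, red, green, blue); there is no depth.
- bot.get_calibration(name): a dict with "intrinsics" (3x3 intrinsics, pixels), "k1" (the pictures are not rectified: a ray, as slopes to the right and down, at radius r is drawn at 1 + k1 r^2 times it, then the intrinsics apply), "rvec" (rotation vector, rad) and "tvec" (3), from world to camera coordinates, as OpenCV has them; the wrist camera has in their place "hand_eye" (4x4, takes a point from camera to tool coordinates, whose origin is the TCP and whose axes are the flange's). Camera axes: x right, y down, z forward; pixel columns grow to the right and rows downward; lengths in m; the calibration is good to about 2 mm. A picture is of the moment at which its call begins: read the wrist's pose just before it. get_calibration takes no time and is no camera call.
- bot.hand_in(): hands the job in; it is judged then, once.
The state is a dict: "t": time; "q": joint angles; "dq": joint speeds; "joint_efforts": joint torques, N m; "tool_pos": TCP position; "tcp_rot": TCP orientation; "contact_force": force on the tool from outside, world axes, zero at the start; "wrist_torque": the same for the moment, N m; "grip_width": finger opening in m; "gripper_force": force on a finger pad.
Only numpy, scipy, OpenCV 4.12 (cv2) and the standard library are available. Lean on these libraries where they do the work, as an engineer would, in place of code of your own. Each camera call takes 0.05 s, during which the arm holds its last target. There are 200 camera calls.

## Working session

There is one attempt and no reset: what is moved stays moved. The work goes in short steps, Python scripts to look and compute and a shell command to move; the robot and the scene stay as the last step left them, time stands still between calls to the robot, and variables do not carry over. Pictures are saved under pics/ and viewed, at most 14 in all, crops included, and the job is handed in when it is done.

```bash
mkdir -p pics; python3 - <<'E'
from rig import bot
import cv2
for n in ("top","scene"):
    cv2.imwrite(f"pics/{n}0.png",bot.capture(n)[:,:,::-1])
s=bot.state();print(s['t'],s['tool_pos'],s['tcp_rot'],s['grip_width'],bot.grip_depth)
for n in ("top","scene","wrist"): print(bot.get_calibration(n))
E
```

```text
0.1 [ 0.24336284 -0.54816483  0.23025091] [[ 9.13970034e-01  4.05781216e-01 -6.17624861e-04]
 [ 4.05781672e-01 -9.13968548e-01  1.65167056e-03]
 [ 1.05727192e-04 -1.76019825e-03 -9.99998445e-01]] 0.08506171635352486 0.0187
{'intrinsics': array([[439.51712622,   0.        , 316.95679661],
       [  0.        , 439.51712622, 237.41998751],
       [  0.        ,   0.        ,   1.        ]]), 'k1': -0.0880106501024066, 'rvec': array([ 2.1896835 , -2.20875323,  0.03645331]), 'tvec': array([0.06070392, 0.51517475, 0.85721154])}
{'intrinsics': array([[547.64976215,   0.        , 319.58730176],
       [  0.        , 547.64976215, 238.63707969],
       [  0.        ,   0.        ,   1.        ]]), 'k1': -0.062060149802282465, 'rvec': array([ 1.37716669,  1.99449337, -1.03856638]), 'tvec': array([ 0.16459252, -0.25034244,  1.34718625])}
{'intrinsics': array([[356.17856622,   0.        , 319.575607  ],
       [  0.        , 356.17856622, 239.63807074],
       [  0.        ,   0.        ,   1.        ]]), 'k1': -0.040765440699956045, 'hand_eye': array([[ 1.41024466e-03, -9.46946856e-01, -3.21387093e-01,
         8.33285160e-02],
       [ 9.99999001e-01,  1.30499652e-03,  5.42899521e-04,
        -4.01435552e-04],
       [-9.46879553e-05, -3.21387537e-01,  9.46947750e-01,
        -1.42060460e-01],
       [ 0.00000000e+00,  0.00000000e+00,  0.00000000e+00,
         1.00000000e+00]])}
```

View pics/top0.png

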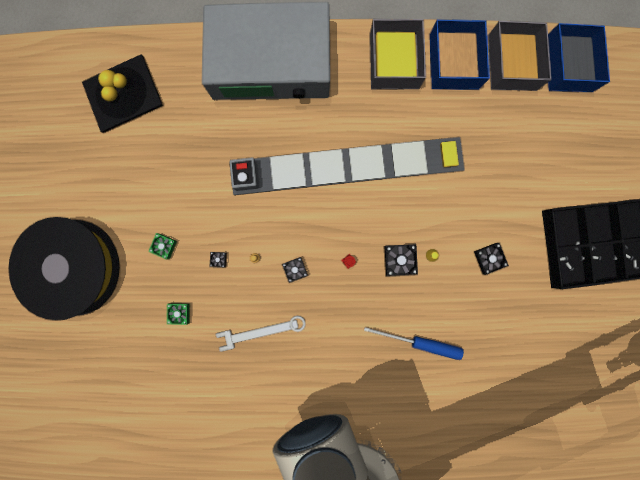

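View pics/scene0.png

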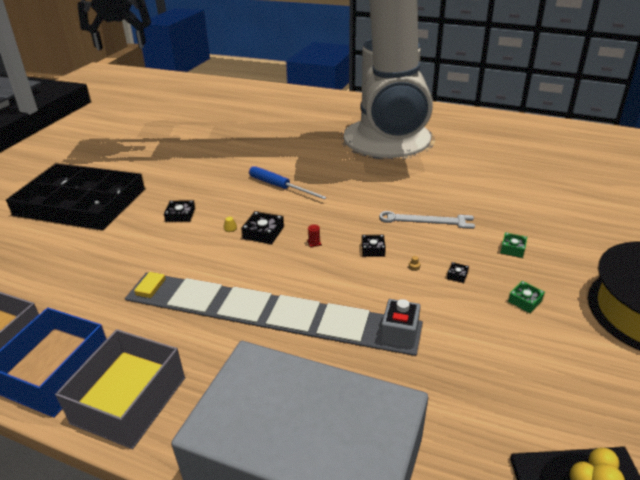

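The top view shows the box at (243,173), so pads 0–3 run (288,172), (327,167), (367,162), (410,158). The fans are 30 at (218,260), 40 at (295,270), 60 at (401,260) and 50 at (491,258). Small loose objects stand beside them, and the green fans are decoys.

```bash
cat > h.py <<'E'
import numpy as np, cv2
from rig import bot
def cast(name,px,z,st=None):
    c=bot.get_calibration(name); px=np.asarray(px,float).reshape(-1,1,2)
    u=cv2.undistortPoints(px,c['intrinsics'],np.array([c['k1'],0,0,0,0]))[:,0]
    d=np.c_[u,np.ones(len(u))]
    if name=='wrist':
        H=c['hand_eye'];R=st['tcp_rot']@H[:3,:3];o=st['tcp_rot']@H[:3,3]+st['tool_pos']
    else:
        Rc=cv2.Rodrigues(c['rvec'])[0];R=Rc.T;o=-R@c['tvec']
    w=d@R.T
    return o+w*((z-o[2])/w[:,2])[:,None]
def rect(P):
    "centre, sides (mm), yaw mod 90 of world points' box"
    (c,s,a)=cv2.minAreaRect((P[:,:2]*1000).astype(np.float32))
    return np.round(np.array(c)/1000,4),np.round(s,1),round((a+45)%90-45,1)
def masks(im):
    g=im.astype(int);mx=g.max(2);mn=g.min(2)
    return (((mx<75)&(mx-mn<25)).astype(np.uint8),((mn>165)&(mx-mn<45)).astype(np.uint8))
def blobs(m,amin,amax,k=3):
    m=cv2.morphologyEx(m,cv2.MORPH_CLOSE,np.ones((k,k),np.uint8))
    cs,_=cv2.findContours(m,cv2.RETR_EXTERNAL,cv2.CHAIN_APPROX_NONE)
    return [c[:,0] for c in cs if amin<cv2.contourArea(c)<amax]
E
python3 - <<'E'
from h import *
im=bot.capture('top')
b,w=masks(im)
for c in blobs(b,100,3000,5):
    m=c.mean(0)
    if 180<m[1]<340: print('fan',m.round(),cv2.contourArea(c),*rect(cast('top',c,.018)))
for c in blobs(w,300,3000):
    print('pad',c.mean(0).round(),*rect(cast('top',c,.010)))
for n,p in dict(red=(349,261),yel=(433,255),brass=(255,258),box=(243,173)).items(): print(n,cast('top',p,.01 if n!='box' else .04).round(3))
E
```

```text
fan [295. 269.] 358.5 [0.4534 0.1002] [38.8 39.1] 20.2
fan [218. 259.] 194.5 [0.4747 0.2509] [31.7 27.5] -0.4
fan [401. 260.] 890.5 [ 0.4704 -0.1071] [58.6 62.5] 2.5
fan [491. 258.] 634.0 [ 0.4714 -0.2866] [50.7 54.1] 20.7
pad [257. 333.] [0.3287 0.1679] [ 35.2 174.4] 11.3
pad [287. 171.] [0.6489 0.1139] [65.  63.4] 5.8
pad [327. 167.] [0.6566 0.0359] [65.  63.5] 5.6
pad [366. 163.] [ 0.6647 -0.0435] [65.  65.1] 5.8
pad [409. 158.] [ 0.6729 -0.1293] [63.8 65.2] 5.8
red [[ 0.469 -0.006  0.01 ]]
yel [[ 0.479 -0.173  0.01 ]]
brass [[0.476 0.179 0.01 ]]
box [[0.64  0.197 0.04 ]]
```

```bash
cat >> h.py <<'E'
def yaw(st): return np.degrees(np.arctan2(st['tcp_rot'][1,0],st['tcp_rot'][0,0]))
def go(x,y,z,th):
    st=bot.state(); d=st['tcp_rot'].T@(np.array([x,y,z])-st['tool_pos'])
    tw=-(th-yaw(st)); tw=(tw+180)%360-180
    print('to',(x,y,z,th),'tx ty tz',(d/.25).round(4),'twist',round(tw/180,4),'rows>=',max(np.linalg.norm(d)/.0625,abs(tw)/10.7).round(1))
E
python3 -c "
from h import *
go(.4714,-.2866,.2,110.7)"
```

```text
to (0.4714, -0.2866, 0.2, 110.7) tx ty tz [ 1.2583 -0.5862  0.1225] twist -0.482 rows>= 8.1
```

```bash
python3 -m crank '[{"tx":0.25,"ty":-0.1,"tz":0.0,"twist":-0.06},{"tx":0.5,"ty":-0.25,"tz":0,"twist":-0.12},{"tx":0.75,"ty":-0.4,"tz":0.05,"twist":-0.18},{"tx":0.95,"ty":-0.5,"tz":0.1,"twist":-0.24},{"tx":1,"ty":-0.58,"tz":0.12,"twist":-0.3},{"tx":1,"ty":-0.58,"tz":0.12,"twist":-0.36},{"tx":1,"ty":-0.58,"tz":0.12,"twist":-0.42},{"tx":1,"ty":-0.58,"tz":0.12,"twist":-0.48}]' 85
python3 - <<'E'
from h import *
go(.4714,-.2866,.2,110.7)
E
```

```text
t: 1.15
tool_pos: [0.4131, -0.3141, 0.2009]
tcp_rot: [[-0.346, 0.938, -0.001], [0.938, 0.346, 0.0], [0.001, -0.0, -1.0]]
contact_force: [0.6, 1.6, 0.6]
grip_width: 0.0849
gripper_force: 0.0
to (0.4714, -0.2866, 0.2, 110.7) tx ty tz [0.0224 0.2568 0.0035] twist -0.0024 rows>= 1.0
```

```bash
python3 -m crank '[{"tx":0.02,"ty":0.25},{"tx":0.02,"ty":0.25},{"tx":0.02,"ty":0.25}]'
python3 - <<'E'
from h import *
st=bot.state();im=bot.capture('wrist');cv2.imwrite('pics/w1.png',im[:,:,::-1])
b,w=masks(im)
for c in blobs(b,1500,40000,5): print(c.mean(0).round(),*rect(cast('wrist',c,.02,st)))
E
```

```text
[472.  18.] [ 0.4756 -0.1233] [68.7 36.9] 21.7schema error: expected keys tx, ty, tz, twist
```

View pics/w1.png

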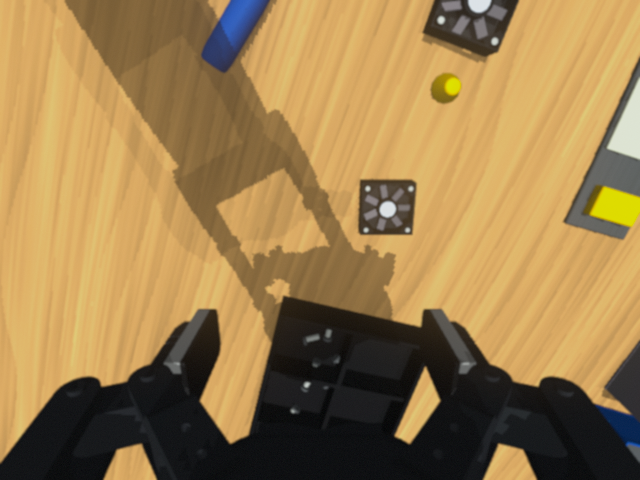

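The wrist view shows fan_50 at (388,208), upright in the picture, so the yaw is right. The yellow cone is at (446,88) and the tray is below. The move was refused because a row needs all four keys.

```bash
python3 -m crank '[{"tx":0.02,"ty":0.25,"tz":0,"twist":0},{"tx":0.02,"ty":0.25,"tz":0,"twist":0},{"tx":0.02,"ty":0.25,"tz":0,"twist":0}]'
cat >> h.py <<'E'
def look(fn,top,x0,y0,size,thr=None):
    "wrist view: fan near (x0,y0): rotated box of its top face"
    st=bot.state();im=bot.capture('wrist');cv2.imwrite(fn,im[:,:,::-1])
    g=im.astype(int);mx=g.max(2);mn=g.min(2)
    # wood is strongly coloured even in shadow; the fan is neutral
    m=(((mx-mn)<0.35*mx+6)).astype(np.uint8)
    for c in blobs(m,300,60000,3):
        P=cast('wrist',c,top,st); r=rect(P)
        if np.hypot(*(r[0]-[x0,y0]))<.06: print('blob',c.mean(0).round(),cv2.contourArea(c),*r)
    return st,im
E
python3 - <<'E'
from h import *
st,im=look('pics/w2.png',.02,.4714,-.2866,50)
print(st['tool_pos'],yaw(st))
print(im[200,380:420].tolist()[::6])
E
```

```text
t: 1.58
tool_pos: [0.47, -0.2884, 0.2008]
tcp_rot: [[-0.339, 0.941, -0.001], [0.941, 0.339, 0.0], [0.001, -0.001, -1.0]]
contact_force: [-0.3, 0.1, -0.1]
grip_width: 0.085
gripper_force: 0.0
blob [320. 213.] 2247.0 [ 0.4713 -0.2877] [47.5 48.9] 21.2
[ 0.47004083 -0.28836234  0.20080589] 109.81675317131412
[[215, 168, 98], [219, 172, 102], [220, 172, 101], [217, 170, 98], [222, 174, 102], [221, 177, 102], [224, 187, 110]]
```

View pics/w2.png

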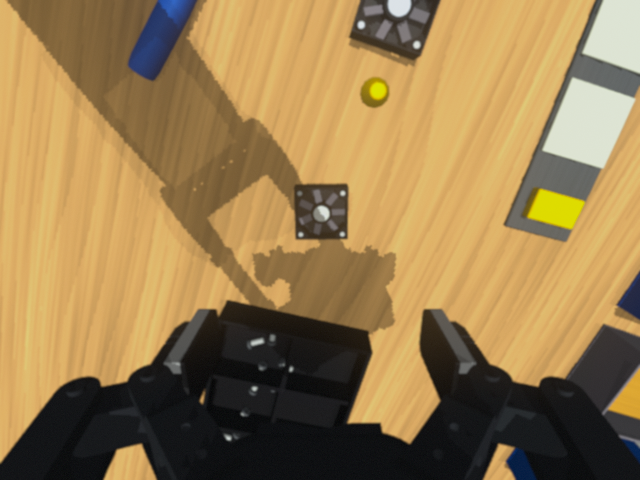

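Both views agree on fan_50 at (0.471, -0.288), yaw 21°. It is at (320,213), centred under the tool and clear of the tray. Descending to grip.

```bash
python3 -c "
from h import *
go(.4713,-.2877,.003,111.1)"
```

```text
to (0.4713, -0.2877, 0.003, 111.1) tx ty tz [0.0015 0.0077 0.7924] twist -0.0073 rows>= 3.2
```

```bash
python3 -m crank '[{"tx":0.002,"ty":0.008,"tz":0.2,"twist":-0.007},{"tx":0.002,"ty":0.008,"tz":0.4,"twist":-0.007},{"tx":0.002,"ty":0.008,"tz":0.55,"twist":-0.007},{"tx":0.002,"ty":0.008,"tz":0.68,"twist":-0.007},{"tx":0.002,"ty":0.008,"tz":0.76,"twist":-0.007},{"tx":0.002,"ty":0.008,"tz":0.792,"twist":-0.007},{"tx":0.002,"ty":0.008,"tz":0.792,"twist":-0.007}]' 85
python3 -m crank '[{"tx":0,"ty":0,"tz":0,"twist":0},{"tx":0,"ty":0,"tz":0,"twist":0},{"tx":0,"ty":0,"tz":0,"twist":0},{"tx":0,"ty":0,"tz":0,"twist":0},{"tx":0,"ty":0,"tz":0,"twist":0},{"tx":0,"ty":0,"tz":0,"twist":0}]' 30 30
```

```text
t: 2.5
tool_pos: [0.472, -0.2877, 0.0038]
tcp_rot: [[-0.36, 0.933, 0.0], [0.933, 0.36, -0.0], [-0.001, 0.0, -1.0]]
contact_force: [-0.2, -0.1, 0.2]
grip_width: 0.085
gripper_force: 0.0
t: 3.25
tool_pos: [0.4726, -0.2878, 0.0047]
tcp_rot: [[-0.361, 0.933, 0.002], [0.933, 0.361, -0.001], [-0.002, 0.001, -1.0]]
contact_force: [-0.8, 0.3, 6.0]
grip_width: 0.049
gripper_force: 32.7
```

```bash
python3 -m crank '[{"tx":0,"ty":0,"tz":-0.1,"twist":0},{"tx":0,"ty":0,"tz":-0.3,"twist":0},{"tx":0,"ty":0,"tz":-0.5,"twist":0},{"tx":0,"ty":0,"tz":-0.5,"twist":0}]'
python3 -c "
from h import *
go(.6647,-.0435,.13,95.7)"
```

```text
t: 3.75
tool_pos: [0.4739, -0.2887, 0.1338]
tcp_rot: [[-0.361, 0.933, 0.008], [0.933, 0.361, -0.005], [-0.008, 0.005, -1.0]]
contact_force: [-0.1, -0.2, -0.0]
grip_width: 0.049
gripper_force: 32.1
to (0.6647, -0.0435, 0.13, 95.7) tx ty tz [0.6394 1.0655 0.016 ] twist 0.0858 rows>= 5.0
```

```bash
python3 -m crank '[{"tx":0.1,"ty":0.15,"tz":0,"twist":0},{"tx":0.22,"ty":0.36,"tz":0,"twist":0.03},{"tx":0.34,"ty":0.57,"tz":0,"twist":0.05},{"tx":0.46,"ty":0.77,"tz":0,"twist":0.07},{"tx":0.56,"ty":0.92,"tz":0,"twist":0.08},{"tx":0.62,"ty":1.0,"tz":0,"twist":0.0858},{"tx":0.62,"ty":1.0,"tz":0,"twist":0.0858},{"tx":0.62,"ty":1.0,"tz":0,"twist":0.0858}]'
cat >> h.py <<'E'
def pads(fn=None):
    st=bot.state();im=bot.capture('wrist')
    if fn: cv2.imwrite(fn,im[:,:,::-1])
    g=im.astype(int);m=((g.min(2)>140)&(g.max(2)-g.min(2)<50)).astype(np.uint8)
    for c in blobs(m,800,90000,3): print('white',c.mean(0).round(),c.min(0),c.max(0),*rect(cast('wrist',c,.01,st)))
E
python3 - <<'E'
from h import *
pads('pics/w3.png')
im=bot.capture('top');b,w=masks(im)
for c in blobs(w,300,3000): print('top pad',c.mean(0).round(),*rect(cast('top',c,.010)))
go(.6647,-.0435,.06,95.7)
E
```

```text
t: 4.75
tool_pos: [0.6485, -0.0531, 0.127]
tcp_rot: [[-0.099, 0.995, -0.002], [0.995, 0.099, -0.0], [-0.0, -0.002, -1.0]]
contact_force: [-0.6, -0.2, -1.1]
grip_width: 0.049
gripper_force: 32.1
white [348. 213.] [300 180] [389 262] [ 0.6657 -0.0422] [65.6 64.5] 5.7
white [346. 108.] [298  59] [396 160] [0.6577 0.037 ] [65.9 66.1] 5.6
white [348.  18.] [297   0] [399  38] [0.6521 0.0932] [65.7 22.1] 6.0
top pad [257. 333.] [0.3287 0.1679] [ 35.2 174.4] 11.3
top pad [410. 264.] [ 0.4559 -0.1288] [182.3  63.6] -8.0
top pad [470. 263.] [ 0.4617 -0.2498] [ 30.1 105.7] -8.3
top pad [356. 249.] [ 0.4932 -0.0207] [ 28.9 104.3] -7.8
top pad [287. 171.] [0.6488 0.1139] [64.7 63.5] 5.8
top pad [327. 167.] [0.6566 0.0359] [65.  63.5] 5.6
top pad [471. 175.] [ 0.64   -0.2534] [ 23.8 126.3] -9.0
top pad [364. 161.] [ 0.6683 -0.0385] [ 23.5 126.3] -8.2
top pad [496.  74.] [ 0.8484 -0.3164] [ 31.2 112. ] -8.9
top pad [380.  58.] [ 0.88  -0.076] [ 29.6 117.3] -7.0
to (0.6647, -0.0435, 0.06, 95.7) tx ty tz [0.0342 0.0684 0.2713] twist -0.0004 rows>= 1.1
```

View pics/w3.png

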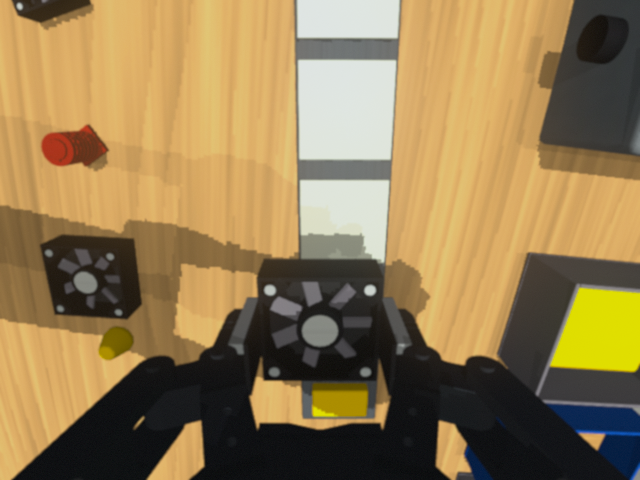

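The picture shows fan_50 held square, its top face spanning about (260–383, 283–380). Pad 2 is just ahead at (348,213), with pads 1 and 0 beyond it. I'll measure the held fan's offset from the TCP with the same camera.

```bash
cat >> h.py <<'E'
def held(fn,top,half,im=None,thr=None):
    "held fan's top-face centre relative to TCP (tool x,y) from the four screws/corner box"
    st=bot.state();im=bot.capture('wrist') if im is None else im
    cv2.imwrite(fn,im[:,:,::-1])
    g=im.astype(int);m=((g.min(2)>150)&(g.max(2)-g.min(2)<45)).astype(np.uint8)
    for c in blobs(m,25,1500,1):
        P=cast('wrist',c,top,st).mean(0)
        t=st['tcp_rot'].T@(P-st['tool_pos'])
        if np.hypot(t[0],t[1])<half*1.5: print('screw/hub',c.mean(0).round(),(t[:2]*1000).round(1))
E
python3 - <<'E'
from h import *
st=bot.state()
held('pics/w4.png',st['tool_pos'][2]+.0153,.025)
E
```

```text
screw/hub [270. 290.] [ 19.3 -19.5]
screw/hub [370. 290.] [19.5 20.2]
```

```bash
python3 -m crank '[{"tx":0.042,"ty":0.068,"tz":0.1,"twist":0},{"tx":0.042,"ty":0.068,"tz":0.25,"twist":0},{"tx":0.042,"ty":0.068,"tz":0.34,"twist":0},{"tx":0.042,"ty":0.068,"tz":0.34,"twist":0}]'
python3 - <<'E'
from h import *
go(.6655,-.0420,.0157,95.7)
E
```

```text
t: 5.4
tool_pos: [0.6632, -0.0411, 0.0406]
tcp_rot: [[-0.098, 0.995, -0.005], [0.995, 0.098, 0.0], [0.001, -0.005, -1.0]]
contact_force: [-0.3, 0.5, -0.9]
grip_width: 0.0489
gripper_force: 32.1
to (0.6655, -0.042, 0.0157, 95.7) tx ty tz [-0.0044  0.0093  0.0995] twist -0.0004 rows>= 0.4
```

```bash
python3 -m crank '[{"tx":-0.004,"ty":0.009,"tz":0.05,"twist":0},{"tx":-0.004,"ty":0.009,"tz":0.085,"twist":0},{"tx":-0.004,"ty":0.009,"tz":0.099,"twist":0},{"tx":-0.004,"ty":0.009,"tz":0.099,"twist":0}]'
python3 - <<'E'
from h import *
go(.6655,-.0420,.0157,95.7)
E
```

```text
t: 5.9
tool_pos: [0.6673, -0.0412, 0.0184]
tcp_rot: [[-0.099, 0.995, -0.0], [0.995, 0.099, 0.0], [0.0, -0.0, -1.0]]
contact_force: [0.7, -0.1, -0.2]
grip_width: 0.0494
gripper_force: 32.1
to (0.6655, -0.042, 0.0157, 95.7) tx ty tz [-0.0026 -0.0074  0.0107] twist 0.0 rows>= 0.1
```

```bash
python3 -m crank '[{"tx":-0.002,"ty":-0.005,"tz":0.006,"twist":0},{"tx":-0.002,"ty":-0.005,"tz":0.01,"twist":0},{"tx":-0.002,"ty":-0.005,"tz":0.01,"twist":0},{"tx":-0.002,"ty":-0.005,"tz":0.01,"twist":0}]'
python3 - <<'E'
from h import *
go(.6655,-.0420,.0157,95.7)
E
```

```text
t: 6.4
tool_pos: [0.6663, -0.0418, 0.0161]
tcp_rot: [[-0.099, 0.995, 0.0], [0.995, 0.099, -0.0], [-0.0, 0.0, -1.0]]
contact_force: [-1.4, -0.6, -1.0]
grip_width: 0.0492
gripper_force: 32.1
to (0.6655, -0.042, 0.0157, 95.7) tx ty tz [-0.0004 -0.0031  0.0018] twist 0.0 rows>= 0.0
```

```bash
python3 -m crank '[{"tx":0,"ty":-0.002,"tz":0.003,"twist":0},{"tx":0,"ty":-0.002,"tz":0.005,"twist":0},{"tx":0,"ty":-0.002,"tz":0.005,"twist":0}]'
python3 -m crank '[{"tx":0,"ty":0,"tz":0,"twist":0},{"tx":0,"ty":0,"tz":0,"twist":0},{"tx":0,"ty":0,"tz":-0.1,"twist":0},{"tx":0,"ty":0,"tz":-0.35,"twist":0},{"tx":0,"ty":0,"tz":-0.6,"twist":0},{"tx":0,"ty":0,"tz":-0.7,"twist":0},{"tx":0,"ty":0,"tz":-0.7,"twist":0}]' 75
python3 - <<'E'
from h import *
print(yaw(bot.state()))
look('pics/w5.png',.03,.6657,-.042,50); pads()
go(.4704,-.1071,.19,92.5)
E
```

```text
t: 6.78
tool_pos: [0.6657, -0.0419, 0.0148]
tcp_rot: [[-0.099, 0.995, 0.0], [0.995, 0.099, -0.0], [-0.0, 0.0, -1.0]]
contact_force: [-0.1, -0.4, 0.2]
grip_width: 0.0492
gripper_force: 32.1
t: 7.65
tool_pos: [0.6669, -0.042, 0.1933]
tcp_rot: [[-0.099, 0.995, 0.006], [0.995, 0.099, -0.001], [-0.001, 0.006, -1.0]]
contact_force: [0.3, -0.6, -0.6]
grip_width: 0.0752
gripper_force: 0.0
95.6974191560572
blob [317. 183.] 27624.5 [ 0.6662 -0.045 ] [ 64.6 343.7] 5.7
white [298. 303.] [286 279] [314 323] [ 0.6564 -0.136 ] [28.2 50.5] 6.0
white [319. 204.] [283 179] [354 246] [ 0.6658 -0.0424] [65.6 64.4] 5.7
white [318. 122.] [280  83] [357 162] [0.6578 0.0373] [65.9 65.5] 5.8
white [596.  80.] [536   0] [639 165] [0.9046 0.0987] [103.  130.6] 0.4
white [318.  32.] [277   0] [360  66] [0.6508 0.1069] [66.2 48.4] 5.8
to (0.4704, -0.1071, 0.19, 92.5) tx ty tz [-0.1822 -0.8018 -0.0064] twist 0.0178 rows>= 3.3
```

View pics/w5.png

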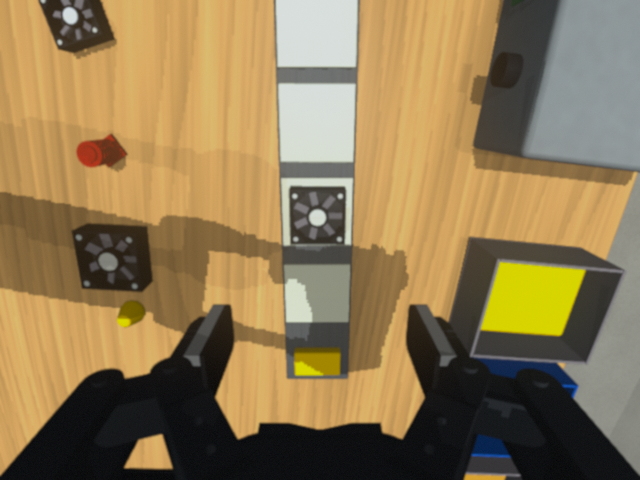

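fan_50 sits centred on pad 2 at (317,216). Next is fan_60, at the left around (110,257).

```bash
python3 -m crank '[{"tx":-0.05,"ty":-0.2,"tz":0,"twist":0.0178},{"tx":-0.1,"ty":-0.43,"tz":0,"twist":0.0178},{"tx":-0.15,"ty":-0.65,"tz":0,"twist":0.0178},{"tx":-0.18,"ty":-0.8,"tz":0,"twist":0.0178},{"tx":-0.18,"ty":-0.8,"tz":0,"twist":0.0178},{"tx":-0.18,"ty":-0.8,"tz":0,"twist":0.0178}]' 85
python3 - <<'E'
from h import *
look('pics/w6.png',.025,.4704,-.1071,60)
go(.4704,-.1071,.006,92.5)
E
```

```text
t: 8.5
tool_pos: [0.4711, -0.1063, 0.1881]
tcp_rot: [[-0.043, 0.999, -0.002], [0.999, 0.043, 0.001], [0.001, -0.002, -1.0]]
contact_force: [0.8, -0.1, 0.4]
grip_width: 0.0853
gripper_force: 0.0
blob [320. 215.] 4102.5 [ 0.4711 -0.1047] [58.4 59.5] 2.5
to (0.4704, -0.1071, 0.006, 92.5) tx ty tz [-0.0041 -0.0029  0.7293] twist 0.0001 rows>= 2.9
```

View pics/w6.png

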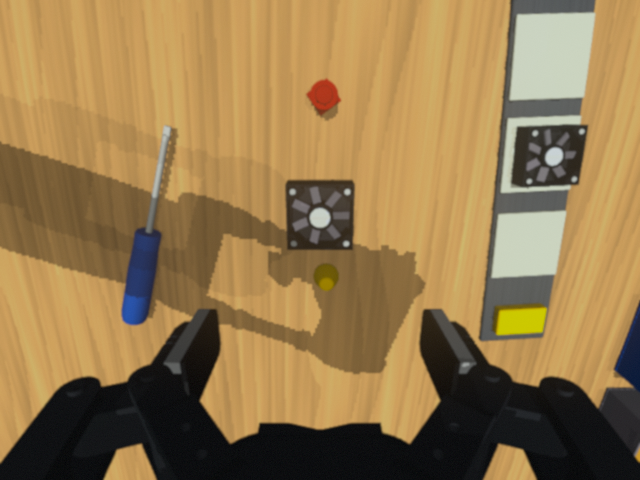

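fan_60 at (320,215) is centred under the tool, and the cone at (326,277) is clear of the fingers. Pad 3 is now lit at (528,245).

```bash
python3 - <<'E'
from h import *
pads()
E
python3 -m crank '[{"tx":0.005,"ty":0,"tz":0.2,"twist":0},{"tx":0.005,"ty":0,"tz":0.4,"twist":0},{"tx":0.005,"ty":0,"tz":0.55,"twist":0},{"tx":0.005,"ty":0,"tz":0.66,"twist":0},{"tx":0.005,"ty":0,"tz":0.71,"twist":0},{"tx":0.005,"ty":0,"tz":0.725,"twist":0},{"tx":0.005,"ty":0,"tz":0.725,"twist":0}]' 85
python3 -m crank '[{"tx":0,"ty":0,"tz":0,"twist":0},{"tx":0,"ty":0,"tz":0,"twist":0},{"tx":0,"ty":0,"tz":0,"twist":0},{"tx":0,"ty":0,"tz":0,"twist":0},{"tx":0,"ty":0,"tz":0,"twist":0}]' 40 40
```

```text
white [527. 244.] [491 211] [565 277] [ 0.6738 -0.1276] [65.7 65.8] 5.6
white [531. 154.] [500 116] [580 192] [ 0.6651 -0.0425] [65.5 65.7] 5.5
white [550.  56.] [509  13] [594 100] [0.6572 0.0371] [65.5 65.6] 5.8
t: 9.48
tool_pos: [0.4719, -0.1054, 0.0094]
tcp_rot: [[-0.044, 0.999, 0.001], [0.999, 0.044, -0.0], [-0.0, 0.001, -1.0]]
contact_force: [0.4, 0.4, 0.2]
grip_width: 0.0847
gripper_force: 0.0
t: 10.1
tool_pos: [0.472, -0.1056, 0.01]
tcp_rot: [[-0.043, 0.999, 0.003], [0.999, 0.043, -0.001], [-0.001, 0.002, -1.0]]
contact_force: [-0.6, -0.3, 5.4]
grip_width: 0.059
gripper_force: 44.5
```

```bash
python3 -m crank '[{"tx":0,"ty":0,"tz":-0.1,"twist":0},{"tx":0,"ty":0,"tz":-0.3,"twist":0},{"tx":0,"ty":0,"tz":-0.4,"twist":0},{"tx":-0.03,"ty":0.2,"tz":-0.4,"twist":0},{"tx":-0.06,"ty":0.4,"tz":-0.4,"twist":-0.017},{"tx":-0.09,"ty":0.62,"tz":-0.4,"twist":-0.017},{"tx":-0.12,"ty":0.78,"tz":-0.4,"twist":-0.017},{"tx":-0.12,"ty":0.78,"tz":-0.4,"twist":-0.017}]'
python3 - <<'E'
from h import *
st=bot.state(); held('pics/w7.png',st['tool_pos'][2]+.015,.03)
go(.6738,-.1278,.045,95.7)
E
```

```text
t: 11.1
tool_pos: [0.6682, -0.1268, 0.1052]
tcp_rot: [[-0.097, 0.995, -0.004], [0.995, 0.097, 0.001], [0.001, -0.004, -1.0]]
contact_force: [-0.7, 0.1, -0.3]
grip_width: 0.0588
gripper_force: 43.8
screw/hub [380. 281.] [23.2 24.1]
screw/hub [259. 281.] [ 23.1 -23.4]
to (0.6738, -0.1278, 0.045, 95.7) tx ty tz [-0.0071  0.0272  0.245 ] twist -0.0008 rows>= 1.0
```

```bash
python3 -m crank '[{"tx":-0.005,"ty":0.02,"tz":0.1,"twist":0},{"tx":-0.005,"ty":0.02,"tz":0.22,"twist":0},{"tx":-0.005,"ty":0.02,"tz":0.28,"twist":0},{"tx":-0.005,"ty":0.02,"tz":0.3,"twist":0},{"tx":-0.005,"ty":0.02,"tz":0.3,"twist":0},{"tx":-0.005,"ty":0.02,"tz":0.3,"twist":0}]'
python3 - <<'E'
from h import *
go(.6735,-.1272,.0197,95.7)
E
```

```text
t: 11.9
tool_pos: [0.673, -0.1277, 0.0353]
tcp_rot: [[-0.097, 0.995, 0.002], [0.995, 0.097, -0.001], [-0.001, 0.002, -1.0]]
contact_force: [0.1, -0.4, -0.9]
grip_width: 0.0587
gripper_force: 43.8
to (0.6735, -0.1272, 0.0197, 95.7) tx ty tz [0.0019 0.0021 0.0623] twist -0.0008 rows>= 0.2
```

```bash
python3 -m crank '[{"tx":0.002,"ty":0.002,"tz":0.03,"twist":-0.001},{"tx":0.002,"ty":0.002,"tz":0.05,"twist":-0.001},{"tx":0.002,"ty":0.002,"tz":0.06,"twist":-0.001},{"tx":0.002,"ty":0.002,"tz":0.062,"twist":-0.001},{"tx":0.002,"ty":0.002,"tz":0.062,"twist":-0.001}]'
python3 - <<'E'
from h import *
go(.6735,-.1272,.0197,95.7)
E
```

```text
t: 12.52
tool_pos: [0.6728, -0.1269, 0.0201]
tcp_rot: [[-0.1, 0.995, 0.001], [0.995, 0.1, -0.0], [-0.0, 0.001, -1.0]]
contact_force: [-6.2, 1.8, 9.5]
grip_width: 0.0589
gripper_force: 44.8
to (0.6735, -0.1272, 0.0197, 95.7) tx ty tz [-0.0014  0.0026  0.0015] twist 0.0002 rows>= 0.0
```

```bash
python3 -m crank '[{"tx":0,"ty":0,"tz":0,"twist":0},{"tx":0,"ty":0,"tz":0,"twist":0},{"tx":0,"ty":0,"tz":-0.1,"twist":0},{"tx":0,"ty":0,"tz":-0.35,"twist":0},{"tx":0,"ty":0,"tz":-0.6,"twist":0},{"tx":0,"ty":0,"tz":-0.68,"twist":0},{"tx":0,"ty":0,"tz":-0.68,"twist":0}]' 84
python3 - <<'E'
from h import *
bot.capture('wrist')
look('pics/w8.png',.035,.6738,-.127,60); pads()
go(.4534,.1002,.19,110.2)
E
```

```text
t: 13.4
tool_pos: [0.6735, -0.1272, 0.1897]
tcp_rot: [[-0.1, 0.995, 0.003], [0.995, 0.1, -0.001], [-0.001, 0.003, -1.0]]
contact_force: [0.2, -0.8, -1.1]
grip_width: 0.0842
gripper_force: 0.0
blob [321. 153.] 24133.5 [ 0.6704 -0.0902] [ 63.1 258.6] 5.7
white [322. 117.] [283  77] [362 158] [ 0.6657 -0.0431] [65.9 65.6] 5.8
white [607.   7.] [570   0] [639  20] [0.8828 0.0659] [60.2 14.6] 8.4
white [323.  28.] [281   0] [365  57] [0.6589 0.0249] [66.2 41. ] 5.8
to (0.4534, 0.1002, 0.19, 110.2) tx ty tz [ 0.9907 -0.7789 -0.0173] twist -0.0804 rows>= 5.0
```

View pics/w8.png

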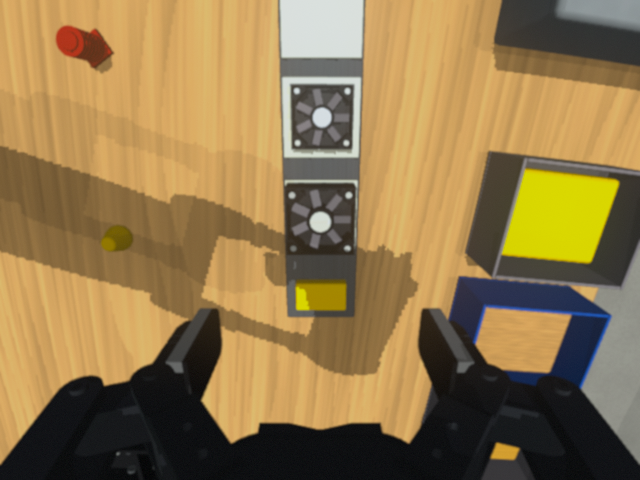

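Fans 50 and 60 lie on pads 2 and 3, at (321,117) and (321,220). On to fan_40.

```bash
python3 -m crank '[{"tx":0.12,"ty":-0.1,"tz":0,"twist":0},{"tx":0.31,"ty":-0.25,"tz":0,"twist":-0.03},{"tx":0.5,"ty":-0.4,"tz":0,"twist":-0.05},{"tx":0.69,"ty":-0.55,"tz":0,"twist":-0.08},{"tx":0.86,"ty":-0.69,"tz":0,"twist":-0.08},{"tx":0.99,"ty":-0.779,"tz":0,"twist":-0.08},{"tx":0.99,"ty":-0.779,"tz":0,"twist":-0.08},{"tx":0.99,"ty":-0.779,"tz":0,"twist":-0.08}]' 84
python3 - <<'E'
from h import *
look('pics/w9.png',.02,.4534,.1002,40); pads()
go(.4534,.1002,.006,110.2)
E
```

```text
t: 14.55
tool_pos: [0.4541, 0.0995, 0.1864]
tcp_rot: [[-0.344, 0.939, -0.002], [0.939, 0.344, -0.001], [0.0, -0.002, -1.0]]
contact_force: [0.4, -0.3, 0.1]
grip_width: 0.084
gripper_force: 0.0
blob [322. 215.] 1585.0 [0.4539 0.1028] [37.9 38.7] 20.2
white [488. 326.] [455 300] [521 363] [0.6575 0.0377] [65.1 65.3] 5.9
white [512. 264.] [470 228] [555 300] [0.6497 0.1158] [65.3 65.3] 5.7
white [211.  84.] [192   0] [237 190] [0.3361 0.1606] [ 35.4 153.7] 14.3
to (0.4534, 0.1002, 0.006, 110.2) tx ty tz [ 0.0059 -0.0012  0.7235] twist -0.0007 rows>= 2.9
```

View pics/w9.png

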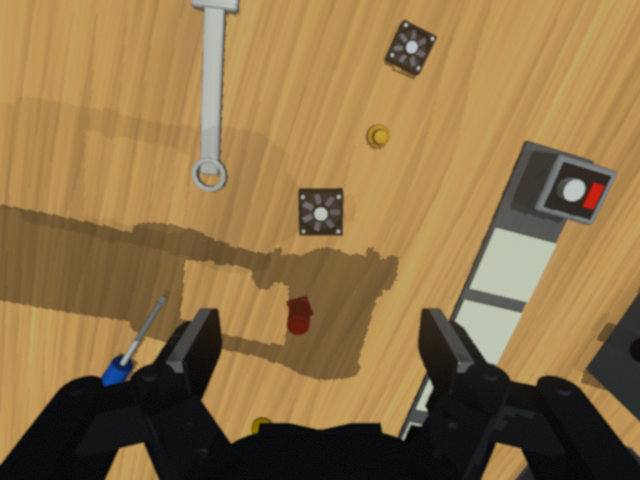

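fan_40 is at (322,215). The wrench ring at (209,175) and the red piece at (299,315) are clear of the fingers, and pad 0 lies beside the box.

```bash
python3 -m crank '[{"tx":0.0115,"ty":0.003,"tz":0.2,"twist":0},{"tx":0.0115,"ty":0.003,"tz":0.4,"twist":0},{"tx":0.0115,"ty":0.003,"tz":0.55,"twist":0},{"tx":0.0115,"ty":0.003,"tz":0.66,"twist":0},{"tx":0.0115,"ty":0.003,"tz":0.71,"twist":0},{"tx":0.0115,"ty":0.003,"tz":0.722,"twist":0},{"tx":0.0115,"ty":0.003,"tz":0.722,"twist":0}]' 75
python3 -m crank '[{"tx":0,"ty":0,"tz":0,"twist":0},{"tx":0,"ty":0,"tz":0,"twist":0},{"tx":0,"ty":0,"tz":0,"twist":0},{"tx":0,"ty":0,"tz":0,"twist":0},{"tx":0,"ty":0,"tz":0,"twist":0},{"tx":0,"ty":0,"tz":0,"twist":0}]' 25 30
```

```text
t: 15.52
tool_pos: [0.4548, 0.1027, 0.0085]
tcp_rot: [[-0.344, 0.939, 0.001], [0.939, 0.344, 0.0], [-0.0, 0.001, -1.0]]
contact_force: [0.1, -0.0, -0.3]
grip_width: 0.0748
gripper_force: 0.0
t: 16.27
tool_pos: [0.4547, 0.103, 0.0086]
tcp_rot: [[-0.344, 0.939, 0.002], [0.939, 0.344, 0.0], [-0.0, 0.002, -1.0]]
contact_force: [-0.3, -0.2, 5.8]
grip_width: 0.039
gripper_force: 32.0
```

```bash
python3 -m crank '[{"tx":0,"ty":0,"tz":-0.1,"twist":0},{"tx":0,"ty":0,"tz":-0.3,"twist":0},{"tx":0,"ty":0,"tz":-0.4,"twist":0},{"tx":-0.12,"ty":0.16,"tz":-0.4,"twist":0.03},{"tx":-0.26,"ty":0.34,"tz":-0.4,"twist":0.05},{"tx":-0.4,"ty":0.52,"tz":-0.4,"twist":0.08},{"tx":-0.522,"ty":0.672,"tz":-0.4,"twist":0.08},{"tx":-0.522,"ty":0.672,"tz":-0.4,"twist":0.08}]'
python3 - <<'E'
from h import *
st=bot.state(); held('pics/w10.png',st['tool_pos'][2]+.0115,.02)
go(.6575,.0378,.045,95.7)
E
```

```text
t: 17.27
tool_pos: [0.6579, 0.0365, 0.1036]
tcp_rot: [[-0.098, 0.995, -0.005], [0.995, 0.098, -0.0], [0.0, -0.005, -1.0]]
contact_force: [-1.1, 0.3, -0.4]
grip_width: 0.0392
gripper_force: 31.4
screw/hub [283. 370.] [-22.2 -16. ]
screw/hub [358. 294.] [15.6 16.2]
screw/hub [281. 294.] [ 15.4 -15.4]
to (0.6575, 0.0378, 0.045, 95.7) tx ty tz [0.0011 0.0042 0.2391] twist -0.0002 rows>= 1.0
```

```bash
python3 -m crank '[{"tx":0.001,"ty":0.0,"tz":0.1,"twist":0},{"tx":0.001,"ty":0.0,"tz":0.22,"twist":0},{"tx":0.001,"ty":0.0,"tz":0.28,"twist":0},{"tx":0.001,"ty":0.0,"tz":0.3,"twist":0},{"tx":0.001,"ty":0.0,"tz":0.3,"twist":0},{"tx":0.001,"ty":0.0,"tz":0.3,"twist":0}]'
python3 - <<'E'
from h import *
go(.6574,.0379,.0183,95.7)
E
```

```text
t: 18.08
tool_pos: [0.6573, 0.0384, 0.0342]
tcp_rot: [[-0.1, 0.995, 0.002], [0.995, 0.1, 0.0], [-0.0, 0.002, -1.0]]
contact_force: [-0.1, 0.1, -0.2]
grip_width: 0.0391
gripper_force: 31.4
to (0.6574, 0.0379, 0.0183, 95.7) tx ty tz [-0.0019 -0.0001  0.0636] twist 0.0002 rows>= 0.3
```

```bash
python3 -m crank '[{"tx":-0.002,"ty":0,"tz":0.03,"twist":0},{"tx":-0.002,"ty":0,"tz":0.05,"twist":0},{"tx":-0.002,"ty":0,"tz":0.06,"twist":0},{"tx":-0.002,"ty":0,"tz":0.064,"twist":0},{"tx":-0.002,"ty":0,"tz":0.064,"twist":0}]'
```

```text
t: 18.7
tool_pos: [0.6565, 0.0378, 0.0187]
tcp_rot: [[-0.1, 0.995, 0.0], [0.995, 0.1, -0.0], [-0.0, 0.0, -1.0]]
contact_force: [-6.0, -0.3, 11.3]
grip_width: 0.039
gripper_force: 32.5
```

```bash
python3 -m crank '[{"tx":0,"ty":0,"tz":0,"twist":0},{"tx":0,"ty":0,"tz":0,"twist":0},{"tx":0,"ty":0,"tz":-0.1,"twist":0},{"tx":0,"ty":0,"tz":-0.35,"twist":0},{"tx":0,"ty":0,"tz":-0.6,"twist":0},{"tx":0,"ty":0,"tz":-0.68,"twist":0}]' 65
python3 -m crank '[{"tx":0.15,"ty":-0.1,"tz":0,"twist":0},{"tx":0.34,"ty":-0.24,"tz":0,"twist":0.03},{"tx":0.53,"ty":-0.37,"tz":0,"twist":0.034},{"tx":0.72,"ty":-0.5,"tz":0,"twist":0.034},{"tx":0.9,"ty":-0.62,"tz":0,"twist":0.034},{"tx":0.92,"ty":-0.64,"tz":0,"twist":0.034},{"tx":0.92,"ty":-0.64,"tz":0,"twist":0.034},{"tx":0.92,"ty":-0.64,"tz":0,"twist":0.034}]' 70
python3 - <<'E'
from h import *
look('pics/w11.png',.015,.4747,.2509,30); pads()
go(.4747,.2509,.005,89.6)
E
```

```text
t: 19.45
tool_pos: [0.6582, 0.0379, 0.1925]
tcp_rot: [[-0.1, 0.995, 0.008], [0.995, 0.1, 0.0], [-0.001, 0.008, -1.0]]
contact_force: [0.2, 0.5, 1.1]
grip_width: 0.065
gripper_force: 0.0
t: 20.45
tool_pos: [0.4752, 0.2497, 0.1859]
tcp_rot: [[0.008, 1.0, -0.001], [1.0, -0.008, -0.001], [-0.001, -0.001, -1.0]]
contact_force: [-0.1, 0.3, -0.2]
grip_width: 0.0699
gripper_force: 0.0
blob [319. 209.] 847.5 [0.4751 0.2557] [28.9 28. ] -3.4
white [489. 332.] [456 306] [518 362] [0.6502 0.116 ] [64.8 65.9] 6.1
white [162. 254.] [127 204] [193 320] [0.3258 0.1985] [ 35.1 121.5] 12.5
to (0.4747, 0.2509, 0.005, 89.6) tx ty tz [ 0.0054 -0.002   0.7245] twist -0.0005 rows>= 2.9
```

View pics/w11.png

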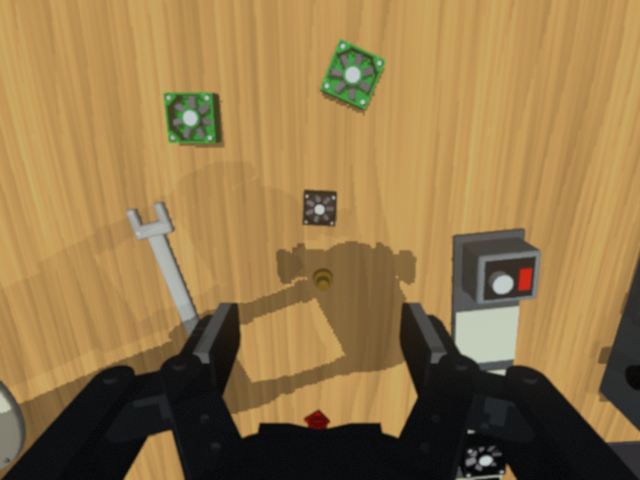

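fan_30 is at (319,209), slightly turned (yaw −3.4°). The brass piece at (322,279) and the green decoys are clear.

```bash
python3 -m crank '[{"tx":0.022,"ty":0,"tz":0.2,"twist":0.016},{"tx":0.022,"ty":0,"tz":0.4,"twist":0.016},{"tx":0.022,"ty":0,"tz":0.55,"twist":0.016},{"tx":0.022,"ty":0,"tz":0.66,"twist":0.016},{"tx":0.022,"ty":0,"tz":0.71,"twist":0.016},{"tx":0.022,"ty":0,"tz":0.725,"twist":0.016},{"tx":0.022,"ty":0,"tz":0.725,"twist":0.016}]' 60
python3 -m crank '[{"tx":0,"ty":0,"tz":0,"twist":0},{"tx":0,"ty":0,"tz":0,"twist":0},{"tx":0,"ty":0,"tz":0,"twist":0},{"tx":0,"ty":0,"tz":0,"twist":0},{"tx":0,"ty":0,"tz":0,"twist":0},{"tx":0,"ty":0,"tz":0,"twist":0}]' 15 25
python3 -m crank '[{"tx":0,"ty":0,"tz":-0.1,"twist":0},{"tx":0,"ty":0,"tz":-0.3,"twist":0},{"tx":0,"ty":0,"tz":-0.4,"twist":0},{"tx":0,"ty":0,"tz":-0.4,"twist":0}]'
python3 - <<'E'
from h import *
go(.6499,.1160,.11,95.7)
E
```

```text
t: 21.42
tool_pos: [0.4753, 0.2563, 0.0064]
tcp_rot: [[0.057, 0.998, 0.001], [0.998, -0.057, 0.001], [0.001, 0.001, -1.0]]
contact_force: [-0.2, -0.3, 0.3]
grip_width: 0.0601
gripper_force: 0.0
t: 22.18
tool_pos: [0.4753, 0.2566, 0.0066]
tcp_rot: [[0.057, 0.998, 0.002], [0.998, -0.057, 0.001], [0.001, 0.002, -1.0]]
contact_force: [-0.8, -0.8, 5.1]
grip_width: 0.0289
gripper_force: 25.9
t: 22.68
tool_pos: [0.4756, 0.2568, 0.1077]
tcp_rot: [[0.057, 0.998, 0.004], [0.998, -0.057, 0.002], [0.002, 0.004, -1.0]]
contact_force: [0.4, 1.5, -0.6]
grip_width: 0.0291
gripper_force: 25.3
to (0.6499, 0.116, 0.11, 95.7) tx ty tz [-0.5225  0.728  -0.0073] twist -0.0498 rows>= 3.6
```

```bash
python3 -m crank '[{"tx":-0.08,"ty":0.12,"tz":0,"twist":0},{"tx":-0.2,"ty":0.3,"tz":0,"twist":-0.03},{"tx":-0.33,"ty":0.48,"tz":0,"twist":-0.05},{"tx":-0.45,"ty":0.64,"tz":0,"twist":-0.05},{"tx":-0.522,"ty":0.728,"tz":0,"twist":-0.05},{"tx":-0.522,"ty":0.728,"tz":0,"twist":-0.05},{"tx":-0.522,"ty":0.728,"tz":0,"twist":-0.05}]'
python3 - <<'E'
from h import *
st=bot.state(); held('pics/w12.png',st['tool_pos'][2]+.0084,.018)
go(.6499,.1162,.035,95.7)
E
```

```text
t: 23.55
tool_pos: [0.6477, 0.1159, 0.1034]
tcp_rot: [[-0.1, 0.995, -0.003], [0.995, 0.1, 0.0], [0.0, -0.003, -1.0]]
contact_force: [0.6, 0.1, -0.1]
grip_width: 0.029
gripper_force: 25.3
screw/hub [289. 365.] [-21.8 -13.6]
to (0.6499, 0.1162, 0.035, 95.7) tx ty tz [-0.0013  0.0091  0.276 ] twist 0.0004 rows>= 1.1
```

View pics/w12.png

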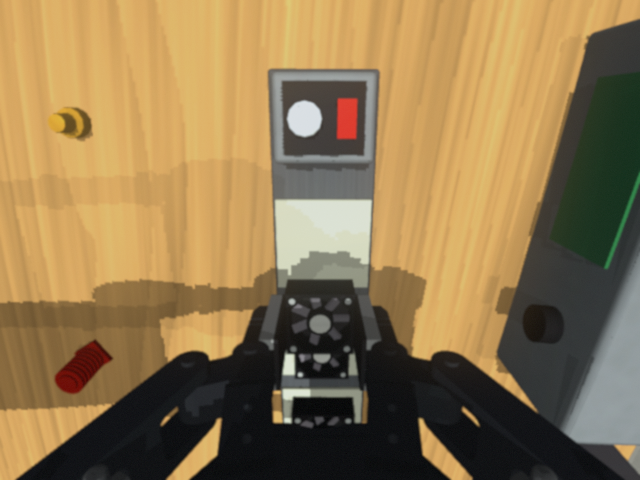

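fan_30 is held square above pad 0, next to the box. Its hub is at (320,324) and its screws at about (292,301), (348,301), (291,349) and (349,349).

```bash
python3 - <<'E'
from h import *
st=bot.state()
for p in cast('wrist',[(292,301),(348,301),(291,349),(349,349),(320,324)],st['tool_pos'][2]+.0084,st): print((st['tcp_rot'].T@(p-st['tool_pos'])*1000).round(1))
E
python3 -m crank '[{"tx":0,"ty":0.005,"tz":0.1,"twist":0},{"tx":0,"ty":0.005,"tz":0.22,"twist":0},{"tx":0,"ty":0.005,"tz":0.28,"twist":0},{"tx":0,"ty":0.005,"tz":0.3,"twist":0},{"tx":0,"ty":0.005,"tz":0.3,"twist":0},{"tx":0,"ty":0.005,"tz":0.3,"twist":0}]'
```

```text
[ 10.7 -11.3  -8.4]
[10.7 12.4 -8.4]
[-13.4 -12.3  -8.4]
[-13.3  13.5  -8.4]
[-0.5  0.6 -8.4]
t: 24.35
tool_pos: [0.6508, 0.1158, 0.0319]
tcp_rot: [[-0.1, 0.995, 0.002], [0.995, 0.1, 0.0], [0.0, 0.002, -1.0]]
contact_force: [-0.5, 0.3, -0.8]
grip_width: 0.029
gripper_force: 25.3
```

```bash
python3 -m crank '[{"tx":0.005,"ty":-0.004,"tz":0.03,"twist":0},{"tx":0.005,"ty":-0.004,"tz":0.05,"twist":0},{"tx":0.005,"ty":-0.004,"tz":0.058,"twist":0},{"tx":0.005,"ty":-0.004,"tz":0.062,"twist":0},{"tx":0.005,"ty":-0.004,"tz":0.062,"twist":0}]'
```

```text
t: 24.98
tool_pos: [0.6488, 0.1168, 0.0166]
tcp_rot: [[-0.1, 0.995, 0.0], [0.995, 0.1, 0.0], [0.0, 0.0, -1.0]]
contact_force: [-5.7, -0.0, 9.1]
grip_width: 0.0292
gripper_force: 26.2
```

Now release, rise, and look from above pad 1 so all four fans show.

```bash
python3 -m crank '[{"tx":0,"ty":0,"tz":0,"twist":0},{"tx":0,"ty":0,"tz":0,"twist":0},{"tx":0,"ty":0,"tz":-0.1,"twist":0},{"tx":0,"ty":0,"tz":-0.35,"twist":0},{"tx":0,"ty":0,"tz":-0.6,"twist":0},{"tx":-0.3,"ty":0,"tz":-0.8,"twist":0},{"tx":-0.5,"ty":0,"tz":-0.8,"twist":0},{"tx":-0.5,"ty":0,"tz":-0.8,"twist":0}]' 55
python3 - <<'E'
from h import *
st=bot.state();im=bot.capture('wrist');cv2.imwrite('pics/w13.png',im[:,:,::-1])
print(st['tool_pos'])
P={'0':(.65,.116),'1':(.6575,.0374),'2':(.6657,-.0425),'3':(.6738,-.1278)}
T={'0':.025,'1':.03,'2':.03,'3':.035}
g=im.astype(int);mx=g.max(2)
white=((g.min(2)>90)&(mx-g.min(2)<50)).astype(np.uint8)
for c in blobs(white,800,90000,3):
    r=rect(cast('wrist',c,.01,st))
    if abs(r[0][0]-.66)<.03: print('pad',c.mean(0).round(),*r)
dark=((mx<85)).astype(np.uint8)
c_,_=cv2.findContours(cv2.morphologyEx(dark,cv2.MORPH_CLOSE,np.ones((3,3),np.uint8)),cv2.RETR_LIST,cv2.CHAIN_APPROX_NONE)
for c in c_:
    if cv2.contourArea(c)<500: continue
    for k in P:
        r=rect(cast('wrist',c[:,0],T[k],st))
        if np.hypot(*(r[0]-P[k]))<.02: print('fan on',k,*r)
E
```

```text
t: 25.98
tool_pos: [0.6619, -0.0114, 0.2159]
tcp_rot: [[-0.096, 0.995, 0.002], [0.995, 0.096, -0.001], [-0.001, 0.002, -1.0]]
contact_force: [-0.7, 0.6, -0.4]
grip_width: 0.0549
gripper_force: 0.0
[ 0.66191279 -0.01140849  0.21591355]
pad [318. 142.] [0.6569 0.0465] [ 68.2 245.4] 5.7
fan on 3 [ 0.6753 -0.1333] [62.1 95.8] 5.4
fan on 2 [ 0.6678 -0.0485] [62.6 70.9] 3.9
fan on 1 [0.6575 0.0381] [36.2 36.5] 4.6
fan on 1 [0.6575 0.0377] [36.6 37.4] 5.6
```

View pics/w13.png

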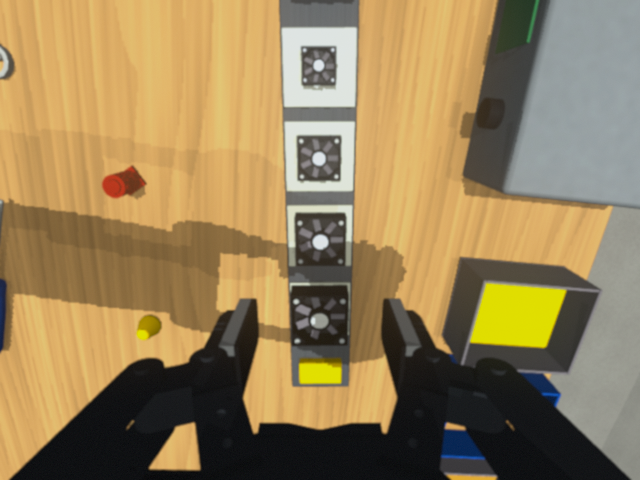

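All four fans lie in order on their pads, at (319,66), (319,159), (320,242) and (319,321). I'll move clear and check centring with the top camera and the hub rays.

```bash
python3 - <<'E'
from h import *
st=bot.state()
for px,z in [((319,66),.025),((319,159),.03),((320,242),.03),((319.5,321),.035)]: print('hub',cast('wrist',[px],z,st).round(4))
E
python3 -m crank '[{"tx":0,"ty":-0.2,"tz":0,"twist":0},{"tx":-0.2,"ty":-0.4,"tz":0,"twist":0},{"tx":-0.4,"ty":-0.6,"tz":0,"twist":0},{"tx":-0.6,"ty":-0.7,"tz":0,"twist":0},{"tx":-0.8,"ty":-0.8,"tz":0,"twist":0},{"tx":-1,"ty":-0.9,"tz":0,"twist":0},{"tx":-1,"ty":-1,"tz":0,"twist":0},{"tx":-1,"ty":-1,"tz":0,"twist":0}]'
python3 - <<'E'
from h import *
im=bot.capture('top');cv2.imwrite('pics/t2.png',cv2.resize(im[120:210,215:480,::-1],None,fx=3,fy=3))
g=im.astype(int);mx=g.max(2);w=((g.min(2)>125)&(mx-g.min(2)<50)).astype(np.uint8)
for c in blobs(w,300,3000,3): print('pad',*rect(cast('top',c,.01)))
d=(mx<100).astype(np.uint8)
c_,_=cv2.findContours(d,cv2.RETR_LIST,cv2.CHAIN_APPROX_NONE)
for c in c_:
    r=rect(cast('top',c[:,0],.03))
    if cv2.contourArea(c)>100 and .6<r[0][0]<.7 and r[1].max()<75: print('dark',*r)
E
```

```text
hub [[0.6496 0.1149 0.025 ]]
hub [[0.6572 0.0376 0.03  ]]
hub [[ 0.6658 -0.0413  0.03  ]]
hub [[ 0.6736 -0.1261  0.035 ]]
t: 27.02
tool_pos: [0.437, -0.281, 0.214]
tcp_rot: [[-0.099, 0.995, -0.001], [0.995, 0.099, 0.001], [0.001, -0.001, -1.0]]
contact_force: [0.4, -0.4, -0.0]
grip_width: 0.0548
gripper_force: 0.0
pad [ 0.0553 -0.4985] [163.5 182.3] -40.1
pad [ 0.2655 -0.5685] [ 44.9 153.3] 44.2
pad [0.331 0.169] [ 36.4 178.3] 13.9
pad [0.6489 0.1139] [65.8 67.1] 5.6
pad [0.6567 0.0358] [65.8 66.9] 5.5
pad [ 0.6648 -0.0436] [65.9 65.9] 5.6
pad [ 0.9891 -0.3307] [ 47.8 118.3] 2.1
pad [0.9983 0.5343] [120.2  58.5] -0.6
dark [0.6455 0.1132] [31.9 29.7] 5.7
dark [0.6438 0.2008] [45.9 39.5] 4.5
dark [0.6538 0.0359] [42.9 39.3] 5.2
dark [ 0.6627 -0.0429] [52.6 51.4] 5.4
dark [ 0.6777 -0.2055] [53.8 34.3] 4.9
```

View pics/t2.png

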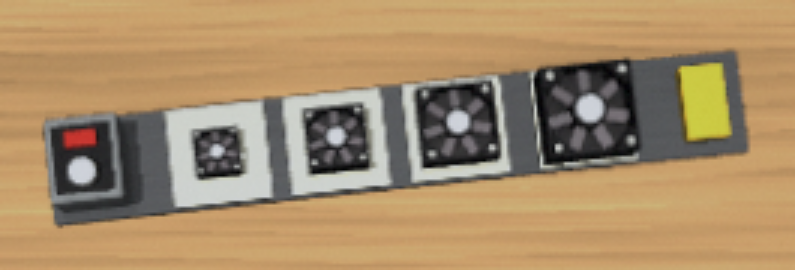

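The top view confirms the order and squareness. Each fan is within about 1.5 mm of its pad's centre, and the robot is clear.

```bash
python3 -c "
from rig import bot
print(bot.hand_in())"
```

```text
the job is handed in; nothing more can be done
None
```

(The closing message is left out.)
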